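# Set the coolant feed of the polishing bench

### The job

First unscrew the captive vent cap on the coolant tank anticlockwise to its stop (about a quarter turn), so that the tank can breathe. Then crank the flow valve's handwheel clockwise until it is shut against its stop, and back it off (anticlockwise) exactly two full turns. Finish still gripping the wheel's upright handle, holding the wheel at that setting: do not let go at the end, and leave the other things on the bench where they are.

Things in the scene. Friction and masses are not known exactly. Their poses are not given: they have to be found in the camera images.
- valve: Steel flow valve bolted to the bench, its handwheel hub 131 mm above the bench; round foot flange 90 mm across, a 28 mm pipe elbow leaves its body sideways and goes down into the bench 70 mm along the valve's own +x. Origin: centre of the foot on the bench, under the stem. Stands at any yaw, either left or right of the robot's midline. Does not move.
- wheel (a joint): Turn of the handwheel, rad. 0 = shut, against the hard stop; grows anticlockwise seen from above as the valve opens (2 pi a turn), far stop at 3.5 turns. Starts partly open, 1 to 4 rad. The stem does not rise. About 0.12 N m of friction (about 2 to 3 N at the handle); stays where it is left.
- wheel_axis (a point): Centre of the handwheel, on its upright axis, in the middle of the rim's thickness, 118 mm above the bench. Dark steel wheel: rim 110 mm across on its centre line, 14 mm thick, top of rim 125 mm above the bench, three spokes, low hub.
- crank: Upright black revolving handle on the wheel's rim: plain cylinder 20 mm across, 55 mm tall, spinning freely on its own upright pin, so it can be gripped from above at any yaw and carried round the axis in a circle of 55 mm radius without turning the gripper. Origin: centre of its underside, 125 mm above the bench; its top is at 180 mm. Goes round with the wheel.
- crank_grip (a point): Where to grip the handle: on its axis, 34 mm above its underside, 159 mm above the bench (34 mm above the top of the rim).
- tank: White plastic coolant tank strapped to the bench, round, 120 mm across and 105 mm high to the shoulder, neck 36 mm across rising from z = 120 mm at the middle; small outlet elbow at its foot along its own +x. Origin: centre of its underside. Stands on the other side of the midline from the valve. Does not move.
- cap (a joint): Turn of the vent cap, rad: 0 = screwed tight, grows anticlockwise seen from above as it is unscrewed, hard stop at 1.4. Starts at 0 to 0.2. About 0.06 N m of friction; stays where it is left. Captive: does not lift off.
- cap_grip (a point): Where to grip the vent cap: on its upright axis, 150 mm above the bench. Grey fluted round cap on top of the tank, 45 mm across, 30 mm tall (133 to 163 mm above the bench), with a low ridge on its top; free all round down to the tank's top at z = 120 mm. Can be gripped from above at any yaw.
- jar: Bystander: closed white jar with a grey lid, 64 mm across, 85 mm high, standing loose on the bench. Origin: centre of its underside.
- tin: Bystander: small plain metal tin, 60 mm across, 50 mm high. Origin: centre of its underside.
- drum: Bystander: brown abrasive drum standing on end, 90 mm across, 90 mm high, with a 24 mm bore. Origin: centre of its underside.
- wrench: Bystander: steel wrench, 170 mm long, lying flat. Origin: centre of its underside.
- grinder: Bystander: blue hand-held drum polisher, about 380 mm long, 90 mm high, lying on the bench. Origin: on the bench, under its motor.
- trim: Bystander: bent L-shaped bright steel trim bar, 240 mm by 102 mm, 22 mm wide, 14 mm thick, lying flat. Origin: underside of the long leg.
- flask: Bystander: white plastic bottle with a black cap, 68 mm across, 150 mm high. Origin: centre of its underside.

How it is judged:
By the outcome, as a careful person would: the job done as asked, in the order asked, and still so for the second after the job is handed in, while the arm keeps its last pose, push and grip.
It also fails if it takes over 72 s, if anything falls off the work surface, if the arm or the gripper's body presses on something with over 40 N, if the wrist force passes 120 N, or if a joint passes its speed limit or range.

### The arm

A 6-joint arm with a two-finger parallel gripper is mounted at the origin on the work surface. World frame = base frame: x ahead of the robot, y to its left, z up, the work surface at z = 0. Lengths are in m, angles in rad, forces in N, time in s.
With the tool pointing down it reaches from about 0.225 to 0.875 m from the base axis. Payload 3.4 kg.
Tool frame: the origin (TCP) lies at the very end of the fingers, on their centre line; the grasp point (between the pads) lies 19 mm behind it; z points along the fingers, y is the direction in which the jaws open and shut (so a half turn about z gives the same grasp; the last joint's range is limited). The gripper opens to 85 mm and grips with 20 to 120 N. Pads are 22 mm wide; open, the fingers measure 114 mm over their backs; the gripper's body (76 mm by 85 mm) begins 54 mm behind the grasp point. The pads swing forward as they close: fully open they stand 13 mm farther back than shut.
Start: joints at [-1.435, 0.276, 1.505, -0, 1.361, -0.121], TCP at [0.146, -0.556, 0.231] pointing down, gripper open.
Joint ranges: [-2.89, 2.89], [-0.75, 2.08], [0.22, 2.7], [-1.18, 4.32], [0.11, 2.71], [-2.7, 2.7]. Speed limits (rad/s): [2.57, 2.57, 3.14, 3.14, 3.14, 3.14].

### API

Orientations are given as a unit quaternion [w, x, y, z].
In Python, from rig import get_state, get_image, camera_model, sign_off gives the robot as it stands. The module is installed in compiled form; this text tells all that it offers.
- The arm moves only by the tool drive_tool, never from a script. Its argument "motion" is text: rows parted by semicolons, each of 7 numbers parted by spaces: the turn, a rotation vector about the tool's x, y, z in degrees, then the shift along the tool's x, y, z in m, then the opening in per cent of the stroke, from 0 (shut) to 100 (fully open). In form: wx wy wz tx ty tz hand; .... A call has 1 to 12 rows; each row shifts and turns the pose as measured when the row begins, along the tool's axes as they then stand; what a row does not reach is not made up. A row lasts 1/8 s, in which the tool goes at most 62.5 mm and 10.7 degrees, less where a joint would pass 70% of its speed; a pose out of reach is approached as far as the arm can. A call is refused whole if a number of a shift passes 0.0625 or a number of a turn 10.7, either way. A call with a gripper value outside its range is refused whole. The fingers move at their own pace and stop on an object; "newtons" is the grip in N (left out, the last holds). Time passes only in rows, so rows that do not move let the fingers close. It gives the time, the measured TCP pose, the force and the opening at its end, in the units of the state.
- get_state(): the state, without advancing time (a new reading comes with each control period).
- get_image(name): name is "scene" or "top" or "wrist"; returns (picture, depth): 480x640x3 uint8, red, green, blue; 480x640 float32, m along the optical axis (not along the pixel's ray), 0 where there is no reading.
- camera_model(name): a dict with "camera_matrix" (3x3 intrinsics, pixels), "cam_to_world" (4x4, takes a point from camera to world coordinates); the wrist camera has in their place "T_tool_cam" (4x4, takes a point from camera to tool coordinates, whose origin is the TCP and whose axes are the flange's). Camera axes: x right, y up, looking along -z (the intrinsics and any distortion apply to the point x, -y, -z); pixel columns grow to the right and rows downward; lengths in m; the calibration is good to about 2 mm. A picture is of the moment at which its call begins: read the wrist's pose just before it. camera_model takes no time and is no camera call.
- sign_off(): hands the job in, once; it reports no verdict.
The state is a dict: "clock": time; "qpos": joint angles; "qd": joint speeds; "effort": joint torques, N m; "position": TCP position; "ee_rot": TCP orientation; "contact_force": force on the tool from outside, world axes, zero at the start; "moment": the same for the moment, N m; "width": finger opening in m.
Only numpy, scipy, OpenCV 4.12 (cv2) and the standard library are available. Lean on these libraries where they do the work, as an engineer would, in place of code of your own. Each camera call takes 0.05 s, during which the arm holds its last target.

## Working session

There is one attempt and no reset: what is moved stays moved. The work goes in short steps, Python scripts to look and compute and a tool call to move; the robot and the scene stay as the last step left them, time stands still between calls to the robot, and variables do not carry over. Pictures are saved under pics/ and viewed, and the job is handed in when it is done.

Besides the shell and the picture viewer there is one more tool, called by a JSON object that holds its "fn" and its "kwargs", one argument or row to a line. drive_tool: Moves the arm, as the interface text tells. Its arguments: {"type":"object","properties":{"motion":{"type":"string"},"newtons":{"type":"number"}},"required":["motion"]}

```bash
mkdir -p pics; cat > h.py <<'E'
import numpy as np, cv2
from rig import *
np.set_printoptions(precision=4,suppress=True)
def save(n,p): cv2.imwrite('pics/'+p,cv2.cvtColor(n,cv2.COLOR_RGB2BGR))
def cloud(d,K,T):
    v,u=np.mgrid[0:d.shape[0],0:d.shape[1]]
    x=(u-K[0,2])/K[0,0]*d; y=(v-K[1,2])/K[1,1]*d
    P=np.stack([x,-y,-d,np.ones_like(d)],-1)
    return (P@np.array(T).T)[...,:3]
E
python3 - <<'E'
from h import *
print(get_state())
for n in('top','scene'):
    im,d=get_image(n);save(im,n+'1.png');np.savez(n+'1.npz',im=im,d=d);print({k:v for k,v in camera_model(n).items()})
print(camera_model('wrist'))
E
```

```text
{'clock': 0.0, 'qpos': array([-1.435 ,  0.2766,  1.5061,  0.    ,  1.3607, -0.121 ]), 'qd': array([ 0.0004,  0.0007,  0.    , -0.0004,  0.0006, -0.0015]), 'effort': array([  0.0007, -41.6766, -24.5803,   0.    ,   0.0112,  -0.    ]), 'position': array([ 0.146 , -0.5556,  0.2304]), 'ee_rot': array([-0.0009,  0.9918,  0.128 ,  0.    ]), 'contact_force': array([-0.2912, -0.9018,  0.1978]), 'moment': array([ 0.0194, -0.0241,  0.0027]), 'width': 0.08530259148255298}
{'camera_matrix': array([[579.9749,   0.    , 309.0041],
       [  0.    , 579.9749, 232.2816],
       [  0.    ,   0.    ,   1.    ]]), 'cam_to_world': array([[ 0.0048,  0.9872, -0.1596,  0.3963],
       [-1.    ,  0.0048, -0.0004, -0.0533],
       [ 0.0003,  0.1596,  0.9872,  1.5016],
       [ 0.    ,  0.    ,  0.    ,  1.    ]])}
{'camera_matrix': array([[512.9694,   0.    , 310.9783],
       [  0.    , 512.9694, 240.1499],
       [  0.    ,   0.    ,   1.    ]]), 'cam_to_world': array([[ 0.7403, -0.4462,  0.5028,  1.1782],
       [ 0.6722,  0.5047, -0.5417, -0.6968],
       [-0.0121,  0.739 ,  0.6736,  0.8942],
       [ 0.    ,  0.    ,  0.    ,  1.    ]])}
{'camera_matrix': array([[370.6889,   0.    , 324.8076],
       [  0.    , 370.6889, 237.3272],
       [  0.    ,   0.    ,   1.    ]]), 'T_tool_cam': array([[ 0.0002,  0.9485,  0.3168,  0.0811],
       [ 1.    , -0.0003,  0.0001,  0.0012],
       [ 0.0002,  0.3168, -0.9485, -0.1427],
       [ 0.    ,  0.    ,  0.    ,  1.    ]])}
```

View pics/top1.png

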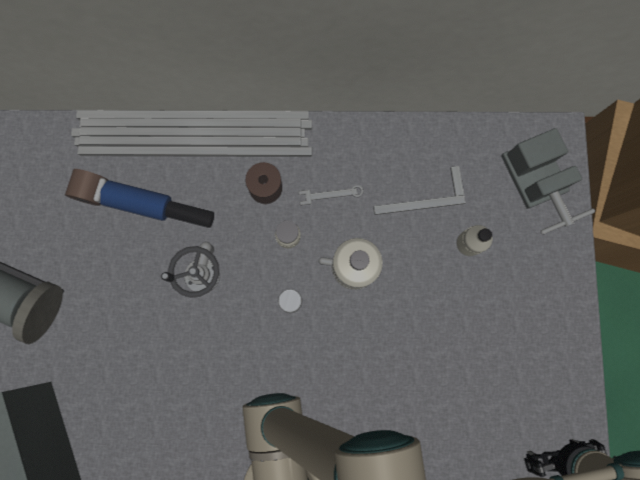

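View pics/scene1.png

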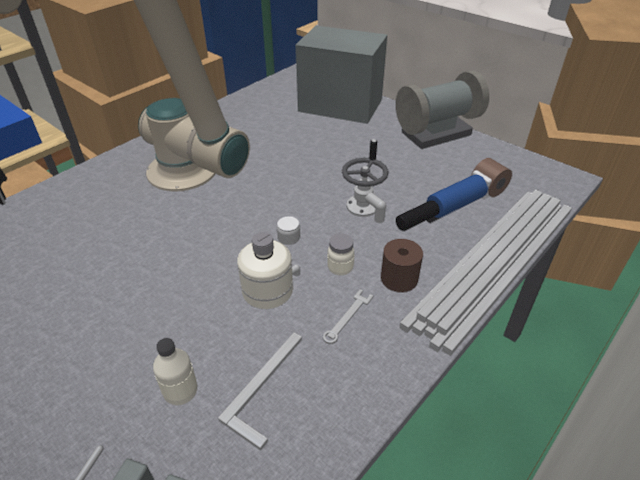

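The top view shows the wheel at about (193,271) with the crank handle at (167,277), and the tank cap at (360,260). Next I measure them from depth.

```bash
cat > m.py <<'E'
from h import *
def load(n):
    z=np.load(n+'1.npz');c=camera_model(n);return z['im'],z['d'],c
def pix(c,u,v,z):
    K=c['camera_matrix'];T=np.array(c['cam_to_world'])
    r=T[:3,:3]@np.array([(u-K[0,2])/K[0,0],-(v-K[1,2])/K[1,1],-1]);o=T[:3,3]
    return o+r*(z-o[2])/r[2]
if __name__=='__main__':
    im,d,c=load('top');P=cloud(d,c['camera_matrix'],c['cam_to_world'])
    print('bench',np.median(P[320:350,150:230,2]))
    for nm,(u0,u1,v0,v1),(za,zb) in [('cap',(335,385,240,285),(.145,.18)),('rim',(155,230,235,305),(.11,.14)),('handle',(155,230,235,305),(.15,.2)),('tanktop',(320,390,230,295),(.09,.12))]:
        Q=P[v0:v1,u0:u1];m=(Q[...,2]>za)&(Q[...,2]<zb);q=Q[m]
        vv,uu=np.where(m)
        if len(q)==0: print(nm,'none');continue
        (cx,cy),r=cv2.minEnclosingCircle(q[:,:2].astype(np.float32))
        print(nm,len(q),q.mean(0),np.median(q[:,2]),(cx,cy,r),uu.mean()+u0,vv.mean()+v0)
    print(pix(c,360,260,.163),pix(c,167,277,.18),pix(c,193,271,.125))
    s,ds,cs=load('scene');Ps=cloud(ds,cs['camera_matrix'],cs['cam_to_world'])
    for nm,(u0,u1,v0,v1),(za,zb) in [('cap',(245,285,225,260),(.14,.18)),('handle',(362,385,132,165),(.14,.2)),('rim',(335,395,150,190),(.11,.135))]:
        Q=Ps[v0:v1,u0:u1];q=Q[(Q[...,2]>za)&(Q[...,2]<zb)]
        if len(q): print('S',nm,len(q),q.mean(0),q.max(0),q.min(0),cv2.minEnclosingCircle(q[:,:2].astype(np.float32)))
    a=cv2.resize(im[220:320,140:400],None,fx=3,fy=3,interpolation=cv2.INTER_CUBIC);save(a,'crop1.png')
E
python3 m.py
```

```text
bench 0.0006224452206867737
cap 313 [ 0.5486 -0.1704  0.1625] 0.16321639560621204 (0.5495107173919678, -0.1708478033542633, 0.023431139066815376) 359.58466453674123 259.8115015974441
rim 1089 [0.5237 0.2197 0.1239] 0.12394858588525026 (0.5240911841392517, 0.2221771776676178, 0.061995942145586014) 194.3921028466483 271.3388429752066
handle 84 [0.5069 0.2721 0.1753] 0.17896185816618004 (0.5072368383407593, 0.274066299200058, 0.009990779682993889) 166.8452380952381 276.4047619047619
tanktop 1351 [ 0.5456 -0.1682  0.1135] 0.11497471895957578 (0.5493650436401367, -0.1708148717880249, 0.06028171628713608) 356.9378238341969 263.40044411547
[ 0.5481 -0.1713  0.163 ] [0.5051 0.2705 0.18  ] [0.5242 0.2228 0.125 ]
S cap 391 [ 0.5554 -0.1793  0.1574] [ 0.5743 -0.1519  0.1676] [ 0.5262 -0.1979  0.1401] ((0.5506928563117981, -0.1735101342201233), 0.02501448430120945)
S handle 114 [0.5103 0.2661 0.1632] [0.5196 0.2772 0.1815] [0.4993 0.2586 0.1412] ((0.5099965929985046, 0.2671686112880707), 0.011001091450452805)
S rim 752 [0.5264 0.2134 0.1212] [0.5859 0.2798 0.1344] [0.4649 0.1551 0.1105] ((0.5230398774147034, 0.21756230294704437), 0.06333551555871964)
```

View pics/crop1.png

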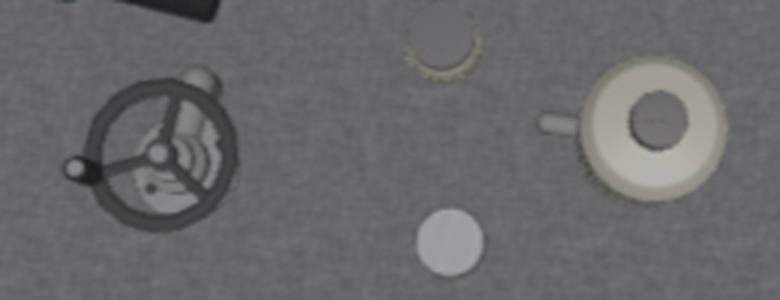

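{"fn": "drive_tool", "kwargs": {
  "motion": "0 0 0 0.044 -0.024 0 100; 0 0 0 0.044 -0.024 0 100; 0 0 0 0.044 -0.024 0 100; 0 0 0 0.044 -0.024 0 100; 0 0 0 0.044 -0.024 0 100; 0 0 0 0.044 -0.024 0 100; 0 0 0 0.044 -0.024 0 100; 0 0 0 0.044 -0.024 0 100; 0 0 0 0.044 -0.024 0 100; 0 0 0 0.044 -0.024 0 100; 0 0 0 0.044 -0.024 0 100; 0 0 0 0 0 0 100",
  "newtons": 40
}}

```text
clock: 1.6
position: [0.5584, -0.1657, 0.2255]
ee_rot: [-0.004, 0.992, 0.126, -0.002]
contact_force: [-0.9, -0.1, 0.4]
width: 0.0851
```

```bash
cat >> h.py <<'E'
from scipy.spatial.transform import Rotation as R
def tooltarget(p):
    s=get_state();q=s['ee_rot'];r=R.from_quat([q[1],q[2],q[3],q[0]])
    return r.inv().apply(np.array(p)-s['position'])
def wrist(name):
    s=get_state();im,d=get_image('wrist');save(im,name)
    q=s['ee_rot'];T=np.eye(4);T[:3,:3]=R.from_quat([q[1],q[2],q[3],q[0]]).as_matrix();T[:3,3]=s['position']
    c=camera_model('wrist');return s,im,d,cloud(d,c['camera_matrix'],T@np.array(c['T_tool_cam']))
def tilt():
    # rotvec in tool frame (deg) to make tool z straight down
    s=get_state();q=s['ee_rot'];r=R.from_quat([q[1],q[2],q[3],q[0]])
    a=r.inv().apply([0,0,-1]);return np.degrees(np.cross([0,0,1],a))
E
python3 - <<'E'
from h import *
s,im,d,P=wrist('w1.png');print(s['qpos'],s['qd'],s['position'])
m=(P[...,2]>.15)&(P[...,2]<.18)&(np.hypot(P[...,0]-.549,P[...,1]+.171)<.06)
q=P[m];print(len(q),q.mean(0),q.min(0),q.max(0),cv2.minEnclosingCircle(q[:,:2].astype(np.float32)))
m=(P[...,2]>.155)&(P[...,2]<.18)&(np.hypot(P[...,0]-.549,P[...,1]+.171)<.06);q=P[m]
print(np.median(q[:,2]))
print(tooltarget([.549,-.171,.131]),tilt())
E
```

```text
[-0.4108  0.2938  1.4936  0.0047  1.3609  0.9057] [-0.0262 -0.0105  0.026  -0.051   0.0192  0.0036] [ 0.5584 -0.1657  0.2255]
4358 [ 0.5527 -0.1718  0.1627] [ 0.5279 -0.1956  0.15  ] [ 0.5733 -0.1496  0.1676] ((0.5501812100410461, -0.17252615094184875), 0.023325320333242416)
0.16318469131692712
[-0.0085  0.0027  0.0945] [-0.4197  0.2318  0.    ]
```

View pics/w1.png

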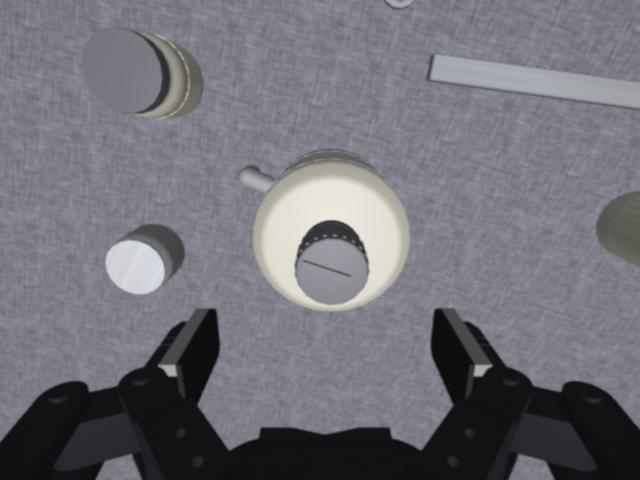

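The wrist view shows the cap at (332,265), its ridge running from (303,262) to (350,275), with clear space on all sides. Cap centre is about (0.550,-0.172), top at 0.163, which fits.

{"fn": "drive_tool", "kwargs": {
  "motion": "-0.4 0.2 0 -0.008 0.004 0.01 100; 0 0 0 0 0 0.025 100; 0 0 0 0 0 0.025 100; 0 0 0 0 0 0.02 100; 0 0 0 0 0 0.01 100; 0 0 0 0 0 0 100"
}}

```text
clock: 2.4
position: [0.5406, -0.1796, 0.1306]
ee_rot: [0.001, 0.993, 0.121, -0.003]
contact_force: [-0.2, -0.6, 1.0]
width: 0.0852
```

```bash
python3 -c "
from h import *
print(tooltarget([.55,-.172,.132]),tilt(),get_state()['position'])"
```

```text
[ 0.0109 -0.0051 -0.0015] [ 0.0258  0.3874 -0.    ] [ 0.5406 -0.1796  0.1306]
```

{"fn": "drive_tool", "kwargs": {
  "motion": "0 0.3 0 0.011 -0.005 -0.0015 100; 0 0 0 0 0 0 100"
}}

```text
clock: 2.65
position: [0.5513, -0.1726, 0.1336]
ee_rot: [0.001, 0.993, 0.121, 0.001]
contact_force: [-1.0, -0.3, 0.1]
width: 0.0855
```

```bash
python3 -c "
from h import *
print(tooltarget([.55,-.172,.132]),tilt(),get_state()['position'],get_state()['qd'])"
```

```text
[-0.0011 -0.0009  0.0016] [ 0.1258 -0.0758  0.    ] [ 0.5513 -0.1726  0.1336] [-0.0122 -0.0076  0.0049 -0.0121  0.0085 -0.0009]
```

Good. I'll close on the cap.

{"fn": "drive_tool", "kwargs": {
  "motion": "0 0 0 -0.001 0 0 0; 0 0 0 0 0 0 0; 0 0 0 0 0 0 0; 0 0 0 0 0 0 0; 0 0 0 0 0 0 0; 0 0 0 0 0 0 0",
  "newtons": 50
}}

```text
clock: 3.4
position: [0.5508, -0.1714, 0.1351]
ee_rot: [0.001, 0.993, 0.121, 0.002]
contact_force: [-0.6, 1.6, 1.9]
width: 0.0437
```

{"fn": "drive_tool", "kwargs": {
  "motion": "0 0 -8 0 0 0 0; 0 0 -8 0 0 0 0; 0 0 -8 0 0 0 0; 0 0 -8 0 0 0 0; 0 0 -8 0 0 0 0; 0 0 -8 0 0 0 0"
}}

```text
clock: 4.15
position: [0.5504, -0.1709, 0.1351]
ee_rot: [0.0, 0.851, 0.525, 0.001]
contact_force: [0.2, 0.7, 1.8]
width: 0.0437
```

```bash
python3 -c "
from h import *
s=get_state();print(tooltarget([.551,-.1715,.134]),tilt(),s['position'],s['qpos'],s['moment'],s['contact_force'])"
```

```text
[-0.0003  0.0009  0.0011] [ 0.0932 -0.1178  0.    ] [ 0.5504 -0.1709  0.1351] [-0.423   0.3455  1.6531  0.0022  1.1413  0.0405] [ 0.2624  0.0275 -0.0063] [0.2032 0.7196 1.8309]
```

{"fn": "drive_tool", "kwargs": {
  "motion": "0 0 -8 0 0 0 0; 0 0 -8 0 0 0 0; 0 0 -6 0 0 0 0"
}}

```text
clock: 4.53
position: [0.5501, -0.1708, 0.1351]
ee_rot: [-0.0, 0.731, 0.683, 0.001]
contact_force: [-0.1, 1.6, 1.9]
width: 0.0438
```

```bash
python3 -c "
from h import *
s,im,d,P=wrist('w2.png');print(tooltarget([.551,-.1715,.134]),s['position'],s['qpos'],s['moment'],s['contact_force'])"
```

```text
[-0.0007  0.001   0.0011] [ 0.5501 -0.1708  0.1351] [-0.4233  0.3455  1.6531  0.0025  1.1421 -0.3566] [ 0.1682  0.097  -0.0458] [-0.1155  1.5859  1.875 ]
```

View pics/w2.png

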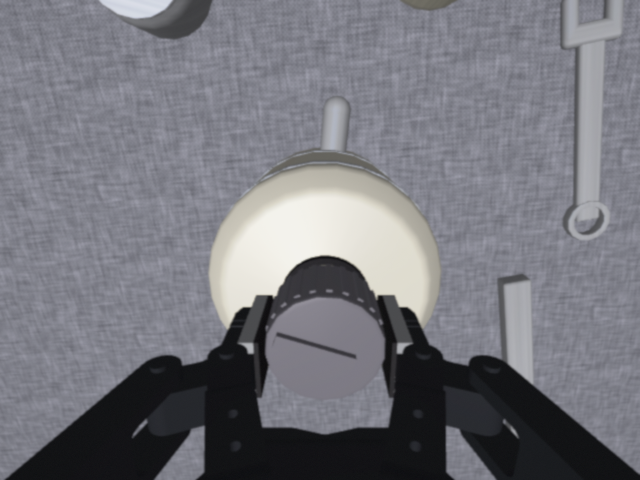

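The ridge keeps its angle to the gripper (276,335)–(355,356), so the cap is turning with it. It has turned 1.26 rad so far, and I'll go on to the stop.

{"fn": "drive_tool", "kwargs": {
  "motion": "0 0 -4 0 0 0 0; 0 0 -4 0 0 0 0; 0 0 -4 0 0 0 0"
}}

```text
clock: 4.95
position: [0.5501, -0.1721, 0.1351]
ee_rot: [0.001, 0.656, 0.755, 0.001]
contact_force: [-1.7, -1.1, 1.3]
width: 0.0432
```

```bash
python3 -c "
from h import *
s,im,d,P=wrist('w3.png');print(tooltarget([.551,-.1715,.134]),s['position'],s['qpos'],s['moment'],s['contact_force'])"
```

```text
[0.0004 0.001  0.0011] [ 0.5501 -0.1721  0.1351] [-0.4247  0.3458  1.6528  0.0013  1.1413 -0.5643] [-0.2158  0.152  -1.5808] [-1.7374 -1.129   1.271 ]
```

View pics/w3.png

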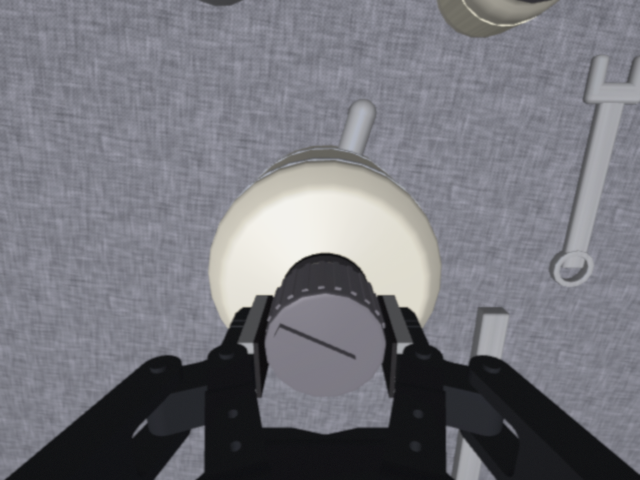

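The moment jumped to -1.58 N m and the ridge has begun to slip in the jaws, so the cap is at its stop. I'll release it and go up and over to the wheel.

{"fn": "drive_tool", "kwargs": {
  "motion": "0 0 0 0 0 0 100; 0 0 0 0 0 0 100; 0 0 0 0 0 0 100; 0 0 0 0 0 0 100; 0 0 0 0 0 -0.03 100; 0 0 0 0 0 -0.04 100; 0 0 0 0 0 -0.04 100; 0 0 0 0 0 -0.01 100; 0 0 0 0 0 0 100"
}}

```text
clock: 6.12
position: [0.5491, -0.1712, 0.2562]
ee_rot: [-0.001, 0.657, 0.754, 0.0]
contact_force: [-0.5, 0.1, -0.4]
width: 0.0854
```

```bash
python3 -c "
from h import *
s,im,d,P=wrist('w4.png');print(tooltarget([.51,.20,.25]),tilt(),s['position'],s['qpos'],s['moment'],s['contact_force'])"
```

```text
[0.3729 0.0126 0.0068] [-0.1216 -0.1754  0.    ] [ 0.5491 -0.1712  0.2562] [-0.4241  0.2649  1.4587  0.0015  1.4205 -0.5625] [ 0.0192  0.0446 -0.0032] [-0.4655  0.1309 -0.4396]
```

View pics/w4.png

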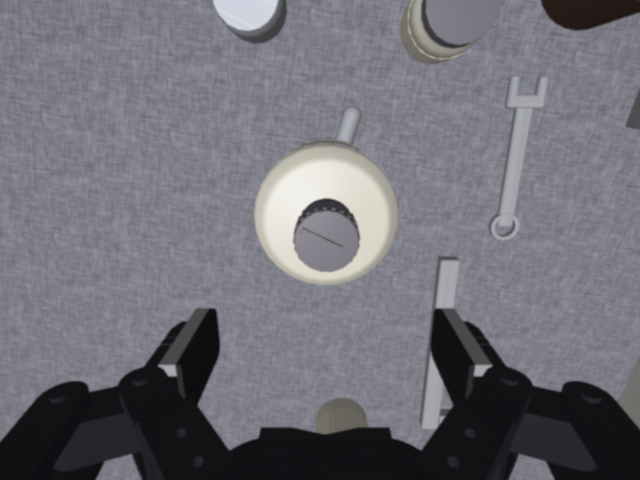

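The ridge now runs from (303,228) to (343,247). The gripper turned 84°, less about 10° of slip, so the cap turned about 74°. That fits a start near 0.1 rad and a stop at 1.4. Now to the wheel.

{"fn": "drive_tool", "kwargs": {
  "motion": "0 0 0 0.04 0.001 0 100; 0 0 0 0.05 0.001 0 100; 0 0 0 0.05 0.001 0 100; 0 0 0 0.05 0.001 0 100; 0 0 0 0.05 0.001 0 100; 0 0 0 0.05 0.001 0 100; 0 0 0 0.04 0.001 0 100; 0 0 0 0.02 0.001 0 60; 0 0 0 0.0 0 0 60; 0 0 0 0.0 0 0 60"
}}

```text
clock: 7.42
position: [0.4996, 0.1858, 0.2379]
ee_rot: [-0.014, 0.657, 0.753, -0.011]
contact_force: [0.4, 0.0, -0.4]
width: 0.051
```

```bash
cat > wm.py <<'E'
from h import *
import sys
s,im,d,P=wrist(sys.argv[1]);print(s['position'],s['qpos'],tilt())
near=np.hypot(P[...,0]-.524,P[...,1]-.221)<.09
m=(P[...,2]>.14)&(P[...,2]<.19)&near
q=P[m]
# keep points not on gripper: report
print('h',len(q),q.mean(0),q.min(0),q.max(0))
t=q[q[:,2]>.174];print('top',len(t),t.mean(0),cv2.minEnclosingCircle(t[:,:2].astype(np.float32)))
m=(P[...,2]>.119)&(P[...,2]<.130)&near
q=P[m];A=np.c_[2*q[:,:2],np.ones(len(q))]
rr=np.hypot(q[:,0]-.524,q[:,1]-.221);q=q[rr>.042]
print('rim',len(q),cv2.minEnclosingCircle(q[:,:2].astype(np.float32)),q[:,2].mean())
A=np.c_[2*q[:,:2],np.ones(len(q))];x=np.linalg.lstsq(A,(q[:,:2]**2).sum(1),rcond=None)[0];print(x[:2],np.sqrt(x[2]+x[0]**2+x[1]**2))
E
python3 wm.py w5.png
```

```text
[0.4996 0.1858 0.2379] [0.2188 0.2269 1.5574 0.0098 1.3913 0.0811] [-1.9912 -0.4055  0.    ]
h 1255 [0.5078 0.2732 0.1796] [0.4986 0.2637 0.1406] [0.5181 0.283  0.1843]
top 1209 [0.5081 0.2733 0.1804] ((0.5083746314048767, 0.2733955383300781), 0.009988074190914631)
rim 8948 ((0.5243958830833435, 0.22094565629959106), 0.06180957332253456) 0.12366855123833753
[0.5238 0.2216] 0.053589313226208454
```

View pics/w5.png

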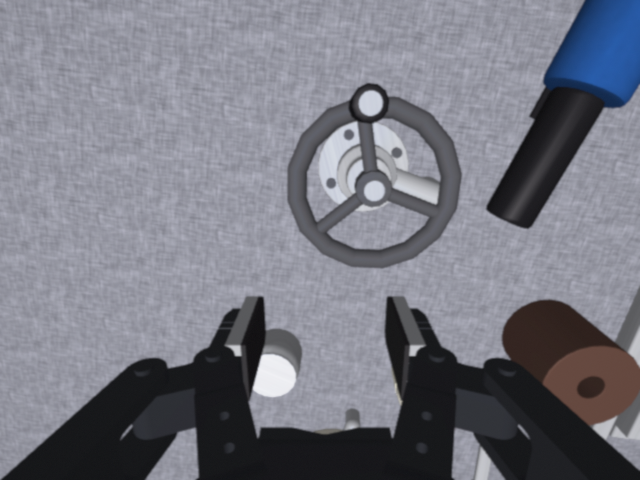

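The wrist view shows the handle top at (370,102) and the hub at (374,190). The wheel axis is about (0.524,0.221) and the handle (0.508,0.273), which gives r = 54 mm, as expected. Next I level the tool and move over the handle.

```bash
python3 -c "
from h import *
print(tooltarget([.5083,.2733,.21]))"
```

```text
[0.0855 0.0214 0.0278]
```

{"fn": "drive_tool", "kwargs": {
  "motion": "-2 -0.4 0 0.03 0.007 0 60; 0 0 0 0.03 0.007 0 60; 0 0 0 0.025 0.007 0.01 60; 0 0 0 0 0 0 60; 0 0 0 0 0 0 60"
}}

```text
clock: 8.1
position: [0.5113, 0.2676, 0.2267]
ee_rot: [0.001, 0.661, 0.75, -0.001]
contact_force: [-0.6, -0.8, -0.9]
width: 0.0514
```

```bash
python3 -c "
from h import *
print(tooltarget([.5083,.2733,.14]),tilt(),get_state()['qd'])"
```

```text
[ 0.0063 -0.0022  0.0867] [ 0.0013  0.215  -0.    ] [-0.0053  0.0064  0.0053  0.0011 -0.0016 -0.0014]
```

{"fn": "drive_tool", "kwargs": {
  "motion": "0 0.2 0 0.006 -0.002 0; 0 0 0 0 0 0"
}}

```text
$.motion[0]: bad value
```

{"fn": "drive_tool", "kwargs": {
  "motion": "0 0.2 0 0.006 -0.002 0 60; 0 0 0 0 0 0 60"
}}

```text
clock: 8.35
position: [0.5086, 0.2717, 0.2273]
ee_rot: [0.0, 0.662, 0.749, 0.0]
contact_force: [-0.8, -0.1, -0.6]
width: 0.051
```

```bash
python3 -c "
from h import *
print(tooltarget([.5083,.2733,.14]),tilt(),get_state()['qd'])"
```

```text
[ 0.0017 -0.0002  0.0873] [ 0.0303  0.027  -0.    ] [-0.0162 -0.004   0.0017 -0.0093 -0.001  -0.0004]
```

The first call was malformed and refused whole. The second moved as planned. Now down.

{"fn": "drive_tool", "kwargs": {
  "motion": "0 0 0 0.001 0 0.02 60; 0 0 0 0 0 0.025 60; 0 0 0 0 0 0.02 60; 0 0 0 0 0 0.01 60; 0 0 0 0 0 0 60; 0 0 0 0 0 0 60"
}}

```text
clock: 9.1
position: [0.5104, 0.2712, 0.1536]
ee_rot: [0.002, 0.663, 0.749, 0.003]
contact_force: [-0.1, 0.5, -0.2]
width: 0.051
```

```bash
python3 -c "
from h import *
print(tooltarget([.5083,.2733,.14]),tilt(),get_state()['qd'],get_state()['contact_force'])"
```

```text
[ 0.0024 -0.0019  0.0136] [ 0.3885 -0.0028  0.    ] [-0.0008 -0.0026 -0.0022 -0.001   0.0024  0.0011] [-0.1132  0.5093 -0.2339]
```

{"fn": "drive_tool", "kwargs": {
  "motion": "0.3 0 0 0.0025 -0.002 0.012 60; 0 0 0 0 0 0 60"
}}

```text
clock: 9.35
position: [0.5087, 0.2739, 0.142]
ee_rot: [0.001, 0.663, 0.749, 0.001]
contact_force: [-0.0, -0.0, -0.7]
width: 0.0513
```

```bash
python3 -c "
from h import *
print(tooltarget([.5083,.2733,.14]),tilt(),get_state()['qd'],get_state()['contact_force'])"
```

```text
[-0.0005 -0.0004  0.002 ] [ 0.1864 -0.0396  0.    ] [-0.0022 -0.017  -0.0291 -0.0044 -0.0037  0.0003] [-0.0153 -0.0194 -0.6818]
```

{"fn": "drive_tool", "kwargs": {
  "motion": "0 0 0 0 0 0 0; 0 0 0 0 0 0 0; 0 0 0 0 0 0 0; 0 0 0 0 0 0 0; 0 0 0 0 0 0 0",
  "newtons": 60
}}

```text
clock: 9.98
position: [0.5088, 0.274, 0.1424]
ee_rot: [0.001, 0.663, 0.749, 0.002]
contact_force: [0.2, 0.2, -0.6]
width: 0.0182
```

```bash
cat > pl.py <<'E'
from h import *
import sys
C=np.array([.5241,.2215]); Rr=.055
def plan(step,n,z=.140,pr=True):
    s=get_state();q=s['ee_rot'];r=R.from_quat([q[1],q[2],q[3],q[0]])
    p=s['position'];a=np.arctan2(*(p[:2]-C)[::-1])
    print('t',s['clock'],'pos',p,'ang',np.degrees(a),'r',np.hypot(*(p[:2]-C)),'F',s['contact_force'],'M',s['moment'],'tilt',tilt(),'w',s['width'],'q6',s['qpos'][5])
    cur=np.array([C[0]+Rr*np.cos(a),C[1]+Rr*np.sin(a),p[2]])
    cur=p.copy()
    for i in range(n):
        b=a+np.radians(step)*(i+1)
        t=np.array([C[0]+Rr*np.cos(b),C[1]+Rr*np.sin(b),p[2]])
        print(i,np.round(r.inv().apply(t-cur),3)); cur=t
if __name__=='__main__': plan(float(sys.argv[1]),int(sys.argv[2]))
E
python3 pl.py -15 4
```

```text
t 9.975 pos [0.5088 0.274  0.1424] ang 106.2916801242936 r 0.05469282756681846 F [ 0.1635  0.1563 -0.5637] M [0.0214 0.1012 0.0445] tilt [ 0.2058 -0.0426  0.    ] w 0.018153139924013708 q6 0.2521538952187713
0 [0.001 0.014 0.   ]
1 [-0.003  0.014  0.   ]
2 [-0.007  0.013  0.   ]
3 [-0.01  0.01  0.  ]
```

The handle is gripped. I start clockwise with small steps.

{"fn": "drive_tool", "kwargs": {
  "motion": "0 0 0 0.001 0.014 0 0; 0 0 0 -0.003 0.014 0 0; 0 0 0 -0.007 0.013 0 0; 0 0 0 -0.01 0.01 0 0"
}}

```text
clock: 10.48
position: [0.5627, 0.2613, 0.1423]
ee_rot: [-0.001, 0.662, 0.749, 0.0]
contact_force: [-4.9, -1.0, 2.5]
width: 0.0185
```

```bash
python3 pl.py -20 5
```

```text
t 10.475 pos [0.5627 0.2613 0.1423] ang 45.8557204832676 r 0.055447082674322336 F [-4.8967 -0.9722  2.4912] M [-0.026   0.6689 -0.0145] tilt [-0.0528 -0.0659  0.    ] w 0.01854020380796107 q6 0.198413363245621
0 [-0.017  0.009 -0.   ]
1 [-0.019  0.003 -0.   ]
2 [-0.019 -0.004 -0.   ]
3 [-0.016 -0.01  -0.   ]
4 [-0.012 -0.015 -0.   ]
```

```bash
python3 pl.py -10 8 | tail -8
```

```text
0 [-0.008  0.005 -0.   ]
1 [-0.009  0.004 -0.   ]
2 [-0.009  0.002 -0.   ]
3 [-0.01   0.001 -0.   ]
4 [-0.01  -0.001 -0.   ]
5 [-0.009 -0.003 -0.   ]
6 [-0.009 -0.004 -0.   ]
7 [-0.008 -0.006 -0.   ]
```

{"fn": "drive_tool", "kwargs": {
  "motion": "0 0 0 -0.008 0.005 0 0; 0 0 0 -0.009 0.004 0 0; 0 0 0 -0.009 0.002 0 0; 0 0 0 -0.01 0.001 0 0"
}}

```text
clock: 10.98
position: [0.5798, 0.2248, 0.1423]
ee_rot: [-0.002, 0.663, 0.749, -0.0]
contact_force: [-5.2, 1.8, 3.9]
width: 0.0185
```

```bash
python3 pl.py -10 8
```

```text
t 10.975 pos [0.5798 0.2248 0.1423] ang 3.405302255414814 r 0.05576143892541316 F [-5.1739  1.7838  3.9455] M [0.3985 0.8681 0.0093] tilt [-0.1707 -0.1772  0.    ] w 0.018495843776452546 q6 0.13335395765268288
0 [-0.009 -0.002 -0.   ]
1 [-0.009 -0.003 -0.   ]
2 [-0.008 -0.005 -0.   ]
3 [-0.007 -0.006 -0.   ]
4 [-0.006 -0.007  0.   ]
5 [-0.005 -0.008  0.   ]
6 [-0.004 -0.009  0.   ]
7 [-0.002 -0.009  0.   ]
```

{"fn": "drive_tool", "kwargs": {
  "motion": "0 0 0 -0.009 -0.002 0 0; 0 0 0 -0.009 -0.003 0 0; 0 0 0 -0.008 -0.005 0 0; 0 0 0 -0.007 -0.006 0 0"
}}

```text
clock: 11.48
position: [0.5782, 0.2095, 0.1425]
ee_rot: [-0.007, 0.666, 0.746, 0.025]
contact_force: [9.4, 23.3, -10.4]
width: 0.019
```

```bash
python3 pl.py -10 8
```

```text
t 11.475 pos [0.5782 0.2095 0.1425] ang -12.492932839036548 r 0.05542847624974943 F [  9.3944  23.2516 -10.3845] M [ 2.6942 -1.0609 -0.0081] tilt [ 1.5736 -2.5536  0.    ] w 0.018962605331559107 q6 0.07789719671182356
0 [-0.009 -0.004 -0.001]
1 [-0.008 -0.005 -0.001]
2 [-0.007 -0.007 -0.   ]
3 [-0.006 -0.008 -0.   ]
4 [-0.004 -0.009 -0.   ]
5 [-0.003 -0.009 -0.   ]
6 [-0.001 -0.01  -0.   ]
7 [ 0.001 -0.01  -0.   ]
```

It is against the stop: 23 N opposing after 119° (2.1 rad). I level the tool and press lightly to take the reference.

{"fn": "drive_tool", "kwargs": {
  "motion": "1.5 -2.5 0 0 0 0 0; 0 0 0 0 0 0 0"
}}

```text
clock: 11.72
position: [0.5788, 0.2108, 0.1423]
ee_rot: [0.0, 0.665, 0.746, 0.002]
contact_force: [-2.5, 1.5, 3.9]
width: 0.0186
```

```bash
python3 pl.py -3 2
```

```text
t 11.725 pos [0.5788 0.2108 0.1423] ang -11.023438734099061 r 0.05572254145041762 F [-2.4811  1.4949  3.8999] M [ 0.391   0.4749 -0.0189] tilt [ 0.1699 -0.1341  0.    ] w 0.01861918029720389 q6 0.11992873094906592
0 [-0.003 -0.002 -0.   ]
1 [-0.003 -0.001 -0.   ]
```

{"fn": "drive_tool", "kwargs": {
  "motion": "0 0 0 -0.003 -0.001 0 0; 0 0 0 0 0 0 0"
}}

```text
clock: 11.98
position: [0.5785, 0.2099, 0.1423]
ee_rot: [-0.001, 0.666, 0.746, 0.005]
contact_force: [-0.8, 3.7, 1.2]
width: 0.0188
```

```bash
python3 pl.py 15 6; python3 - <<'E'
from h import *
im,d=get_image('top');save(im,'top_shut.png')
s,im,d,P=wrist('w_shut.png');print(s['position'])
E
```

```text
t 11.975 pos [0.5785 0.2099 0.1423] ang -12.019501109328491 r 0.055647928931567406 F [-0.7613  3.72    1.2012] M [ 0.3088  0.3924 -0.0306] tilt [ 0.3594 -0.5214  0.    ] w 0.018842111767082025 q6 0.11311134527412656
0 [0.014 0.002 0.   ]
1 [ 0.014 -0.001  0.   ]
2 [ 0.014 -0.005  0.   ]
3 [ 0.012 -0.008  0.   ]
4 [ 0.009 -0.011  0.   ]
5 [ 0.006 -0.013 -0.   ]
[0.5785 0.2098 0.1424]
```

View pics/w_shut.png

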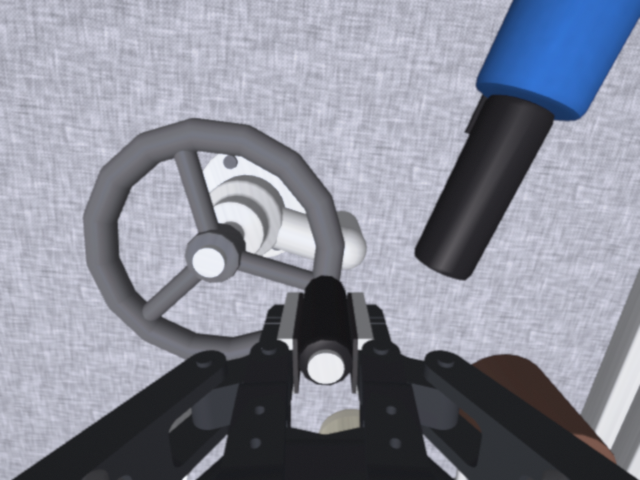

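The wrist view at shut shows the hub at (208,262), the handle top at (325,367) and the spokes clearly visible. I'll measure the spoke phase from depth as a reference for shut.

```bash
cat > ph.py <<'E'
from h import *
import sys
s,im,d,P=wrist(sys.argv[1])
C=np.array([.5241,.2215])
# refine rim centre via circle fit on this cloud, hub top
X=P[...,:2]-C;rr=np.hypot(X[...,0],X[...,1]);th=np.arctan2(X[...,1],X[...,0])
m=(rr>.022)&(rr<.044)&(P[...,2]>.105)&(P[...,2]<.135)
w=rr[m];ph=np.angle(np.mean(np.exp(3j*th[m])))/3
print('n',m.sum(),'z',np.median(P[m][:,2]),'phase deg mod120',np.degrees(ph)%120)
h,e=np.histogram(np.degrees(th[m])%360,36,(0,360));print(h)
for k in range(3):
    c=(np.degrees(ph)+120*k)%360;dd=(np.degrees(th[m])-c+180)%360-180;sel=abs(dd)<30
    # direction by line fit (independent of centre offset)
    q=P[m][sel][:,:2]
    if len(q)>50:
        v=np.linalg.svd(q-q.mean(0),full_matrices=False)[2][0];a=np.degrees(np.arctan2(v[1],v[0]))
        a=c+((a-c+90)%180-90);print('spoke',c,len(q),'line',a,'meanang',c+np.median(dd[sel]))
m=(rr<.012)&(P[...,2]>.126)&(P[...,2]<.136);q=P[m]
if len(q):print('hub',len(q),q.mean(0))
hm=(abs(rr-.055)<.013)&(P[...,2]>.172)&(P[...,2]<.187);hm[400:]=False;q=P[hm];print('handle top',len(q),q.mean(0) if len(q) else '')
print(s['position'],tilt(),s['contact_force'])
E
python3 ph.py w_shut2.png
```

```text
n 2938 z 0.12232850739386131 phase deg mod120 107.74508960374656
[  0   0   0   0   0   0   0   0   0 167 766 232   0   0   0   0   0   0
   0   0   0  23 449 343  11   0   0   0   0   0   0   0   0  25 424 498]
spoke 347.7450896037466 947 line 347.88665492331285 meanang 350.4572469288896
spoke 107.74508960374656 1165 line 108.21177885431153 meanang 104.76996975534088
spoke 227.74508960374655 826 line 227.93408405062448 meanang 228.70345702106061
hub 1473 [0.5251 0.2222 0.129 ]
handle top 3965 [0.5786 0.2128 0.1796]
[0.5786 0.2098 0.1424] [ 0.3521 -0.5157  0.    ] [-0.5556  4.5615 -0.2483]
```

Spoke lines at shut are 347.9, 348.2 and 227.9, so the handle bears -12°, agreeing with the TCP angle. Now I back off anticlockwise, with unwrapped bookkeeping.

```bash
sed -i 's/C=np.array(\[.5241,.2215\]); Rr/C=np.array([.5248,.2218]); Rr/' pl.py; python3 pl.py 20 9
```

```text
t 12.125 pos [0.5785 0.2098 0.1424] ang -12.576904800329034 r 0.055067378342139386 F [-0.676   5.4293 -0.6681] M [ 0.6863  0.4111 -0.0425] tilt [ 0.3521 -0.5157  0.    ] w 0.01844918421004254 q6 0.11331450139901282
0 [0.019 0.003 0.   ]
1 [ 0.019 -0.004  0.   ]
2 [ 0.016 -0.01   0.   ]
3 [ 0.012 -0.015  0.   ]
4 [ 0.006 -0.018 -0.   ]
5 [-0.    -0.019 -0.   ]
6 [-0.007 -0.018 -0.   ]
7 [-0.013 -0.014 -0.   ]
8 [-0.017 -0.009 -0.   ]
```

{"fn": "drive_tool", "kwargs": {
  "motion": "0.3 -0.5 0 0.019 0.003 0 0; 0 0 0 0.019 -0.004 0 0; 0 0 0 0.016 -0.01 0 0; 0 0 0 0.012 -0.015 0 0; 0 0 0 0.006 -0.018 0 0; 0 0 0 0 -0.019 0 0"
}}

```text
clock: 12.88
position: [0.5084, 0.2741, 0.1424]
ee_rot: [0.007, 0.666, 0.746, 0.001]
contact_force: [5.0, -8.2, 0.6]
width: 0.0187
```

```bash
python3 pl.py 20 10
```

```text
t 12.875 pos [0.5084 0.2741 0.1424] ang 107.4032555536284 r 0.05482253491445073 F [ 5.0162 -8.2375  0.5649] M [-1.1926 -0.6482  0.0436] tilt [ 0.5831  0.4791 -0.    ] w 0.018656863035879722 q6 0.27136702504351007
0 [-0.007 -0.018 -0.   ]
1 [-0.012 -0.014 -0.   ]
2 [-0.017 -0.009  0.   ]
3 [-0.019 -0.003  0.   ]
4 [-0.019  0.004  0.   ]
5 [-0.016  0.01   0.   ]
6 [-0.012  0.015  0.   ]
7 [-0.006  0.018  0.   ]
8 [0.    0.019 0.   ]
9 [0.007 0.018 0.   ]
```

{"fn": "drive_tool", "kwargs": {
  "motion": "0.5 0.4 0 -0.007 -0.018 0 0; 0 0 0 -0.012 -0.014 0 0; 0 0 0 -0.017 -0.009 0 0; 0 0 0 -0.019 -0.003 0 0; 0 0 0 -0.019 0.004 0 0; 0 0 0 -0.016 0.01 0 0; 0 0 0 -0.012 0.015 0 0; 0 0 0 -0.006 0.018 0 0"
}}

```text
clock: 13.88
position: [0.5135, 0.1677, 0.1423]
ee_rot: [-0.001, 0.663, 0.748, 0.001]
contact_force: [-4.0, -3.7, 4.0]
width: 0.019
```

```bash
python3 pl.py 20 10
```

```text
t 13.875 pos [0.5135 0.1677 0.1423] ang -101.83617504185175 r 0.055278890076567666 F [-3.953  -3.713   4.0124] M [-0.7007  0.6728  0.008 ] tilt [ 0.0306 -0.144   0.    ] w 0.018999207027720368 q6 0.06334448734728147
0 [-0.003  0.019  0.   ]
1 [0.004 0.019 0.   ]
2 [0.01  0.016 0.   ]
3 [0.015 0.012 0.   ]
4 [0.018 0.006 0.   ]
5 [ 0.019 -0.     0.   ]
6 [ 0.018 -0.007  0.   ]
7 [ 0.014 -0.013  0.   ]
8 [ 0.009 -0.017  0.   ]
9 [ 0.003 -0.019 -0.   ]
```

{"fn": "drive_tool", "kwargs": {
  "motion": "0 0 0 -0.003 0.019 0 0; 0 0 0 0.004 0.019 0 0; 0 0 0 0.01 0.016 0 0; 0 0 0 0.015 0.012 0 0; 0 0 0 0.018 0.006 0 0; 0 0 0 0.019 0 0 0; 0 0 0 0.018 -0.007 0 0; 0 0 0 0.014 -0.013 0 0"
}}

```text
clock: 14.88
position: [0.5556, 0.267, 0.1423]
ee_rot: [-0.0, 0.664, 0.748, -0.005]
contact_force: [0.2, -6.2, 1.3]
width: 0.0186
```

```bash
python3 pl.py 20 10
```

```text
t 14.875 pos [0.5556 0.267  0.1423] ang 55.72187666337631 r 0.054710982903804044 F [ 0.2235 -6.2294  1.2617] M [-0.779  -0.2557  0.0062] tilt [-0.4252  0.3309  0.    ] w 0.018639314830365756 q6 0.22065496647662627
0 [ 0.01  -0.016  0.   ]
1 [ 0.004 -0.019  0.   ]
2 [-0.003 -0.019  0.   ]
3 [-0.009 -0.017  0.   ]
4 [-0.014 -0.013  0.   ]
5 [-0.018 -0.007  0.   ]
6 [-0.019 -0.     0.   ]
7 [-0.018  0.006  0.   ]
8 [-0.015  0.012 -0.   ]
9 [-0.01   0.016 -0.   ]
```

Elapsed 428°, with 292° still to go.

{"fn": "drive_tool", "kwargs": {
  "motion": "-0.4 0.3 0 0.01 -0.016 0 0; 0 0 0 0.004 -0.019 0 0; 0 0 0 -0.003 -0.019 0 0; 0 0 0 -0.009 -0.017 0 0; 0 0 0 -0.014 -0.013 0 0; 0 0 0 -0.018 -0.007 0 0; 0 0 0 -0.019 0 0 0; 0 0 0 -0.018 0.006 0 0"
}}

```text
clock: 15.88
position: [0.4761, 0.1956, 0.1423]
ee_rot: [0.001, 0.663, 0.749, 0.008]
contact_force: [-0.8, 4.1, 1.2]
width: 0.0189
```

```bash
python3 pl.py 20 7
```

```text
t 15.875 pos [0.4761 0.1956 0.1423] ang -151.65170089813745 r 0.05528282769112461 F [-0.8478  4.1462  1.1935] M [ 0.3124  0.4624 -0.004 ] tilt [ 0.7844 -0.5322  0.    ] w 0.01891828202455369 q6 0.12330363977266139
0 [-0.016  0.01  -0.   ]
1 [-0.012  0.015  0.   ]
2 [-0.006  0.018  0.   ]
3 [0.    0.019 0.   ]
4 [0.007 0.018 0.   ]
5 [0.013 0.014 0.   ]
6 [0.017 0.009 0.   ]
```

Elapsed 581°, with 139° to go.

{"fn": "drive_tool", "kwargs": {
  "motion": "0.7 -0.5 0 -0.016 0.01 0 0; 0 0 0 -0.012 0.015 0 0; 0 0 0 -0.006 0.018 0 0; 0 0 0 0 0.019 0 0; 0 0 0 0.007 0.018 0 0"
}}

```text
clock: 16.5
position: [0.5601, 0.1789, 0.1422]
ee_rot: [-0.005, 0.664, 0.747, 0.001]
contact_force: [-8.2, 6.6, 7.4]
width: 0.0183
```

```bash
python3 pl.py 10 5
```

```text
t 16.5 pos [0.5601 0.1789 0.1422] ang -50.59056680468929 r 0.05555963903954374 F [-8.181   6.5562  7.3773] M [0.8698 1.2805 0.0904] tilt [-0.309  -0.4716  0.    ] w 0.018258766830605764 q6 0.06431402929866413
0 [0.006 0.007 0.   ]
1 [0.007 0.006 0.   ]
2 [0.008 0.005 0.   ]
3 [0.009 0.004 0.   ]
4 [0.009 0.002 0.   ]
```

Elapsed 682°, with 38° to go. I move 30°, settle, then measure.

{"fn": "drive_tool", "kwargs": {
  "motion": "-0.3 -0.4 0 0.006 0.007 0 0; 0 0 0 0.007 0.006 0 0; 0 0 0 0.008 0.005 0 0; 0 0 0 0 0 0 0; 0 0 0 0 0 0 0"
}}

```text
clock: 17.12
position: [0.5772, 0.2042, 0.1423]
ee_rot: [-0.004, 0.664, 0.748, -0.003]
contact_force: [-6.7, -0.4, 4.9]
width: 0.0184
```

```bash
python3 pl.py 2 4;python3 ph.py w6.png
```

```text
t 17.125 pos [0.5772 0.2042 0.1423] ang -18.5485755137706 r 0.05522455610629747 F [-6.6646 -0.3677  4.899 ] M [-0.0431  0.5826 -0.0574] tilt [-0.5601 -0.1755  0.    ] w 0.018379632343307452 q6 0.10419760567121941
0 [ 0.002  0.001 -0.   ]
1 [ 0.002  0.001 -0.   ]
2 [ 0.002  0.001 -0.   ]
3 [ 0.002  0.001 -0.   ]
n 2964 z 0.1222592547835827 phase deg mod120 101.53183660080587
[  0   0   0   0   0   0   0   0  23 660 484  12   0   0   0   0   0   0
   0   0   0 299 465  71   0   0   0   0   0   0   0   0   1 233 648  68]
spoke 341.5318366008059 950 line 341.53702681878985 meanang 344.2161480233518
spoke 101.53183660080587 1179 line 102.39646713153356 meanang 98.71364511758829
spoke 221.53183660080586 835 line 221.48740067234618 meanang 222.25264112289065
hub 1490 [0.525  0.2222 0.129 ]
handle top 3963 [0.5777 0.2075 0.1795]
[0.5772 0.2042 0.1423] [-0.5614 -0.1844  0.    ] [-6.6646 -0.3677  4.899 ]
```

Wheel phase is 101.5 against 107.75 at shut, so 6.2° (6 mm) is still needed.

{"fn": "drive_tool", "kwargs": {
  "motion": "-0.5 -0.2 0 0.006 0.002 0 0; 0 0 0 0 0 0 0; 0 0 0 0 0 0 0"
}}

```text
clock: 17.55
position: [0.5788, 0.2106, 0.1423]
ee_rot: [-0.002, 0.664, 0.748, -0.002]
contact_force: [-4.9, 0.3, 4.6]
width: 0.0184
```

```bash
python3 pl.py 2 1;python3 ph.py w7.png
```

```text
t 17.55 pos [0.5788 0.2106 0.1423] ang -11.729634765766411 r 0.05516014678397013 F [-4.8532  0.2764  4.5996] M [-0.0095  0.7029  0.0223] tilt [-0.2938  0.0133  0.    ] w 0.018410607701292936 q6 0.11728808547017437
0 [ 0.002  0.    -0.   ]
n 2905 z 0.12231147112278692 phase deg mod120 108.43305602258432
[  7   0   0   0   0   0   0   0   0 128 760 264   0   0   0   0   0   0
   0   0   0   9 414 365  15   0   0   0   0   0   0   0   0  15 388 540]
spoke 348.4330560225843 950 line 348.1959691684284 meanang 351.32293071786
spoke 108.43305602258432 1152 line 109.3466617307188 meanang 105.36131972259345
spoke 228.4330560225843 803 line 227.81337661796186 meanang 229.522368749309
hub 1457 [0.5251 0.2222 0.129 ]
handle top 3938 [0.5789 0.2136 0.1795]
[0.5788 0.2106 0.1423] [-0.2956  0.013   0.    ] [-4.8532  0.2764  4.5996]
```

The wheel is within about 0.6° of two turns, which is near the measurement noise. One last hold, and a top view to check everything else.

{"fn": "drive_tool", "kwargs": {
  "motion": "0 0 0 0 0 0 0; 0 0 0 0 0 0 0; 0 0 0 0 0 0 0; 0 0 0 0 0 0 0"
}}

```text
clock: 18.1
position: [0.5788, 0.2105, 0.1423]
ee_rot: [-0.004, 0.664, 0.748, -0.003]
contact_force: [-5.0, 0.4, 5.0]
width: 0.0183
```

```bash
python3 pl.py 2 1;python3 ph.py w8.png|grep -v '\['; python3 -c "
from h import *
im,d=get_image('top');save(im,'top_end.png')"
```

```text
t 18.1 pos [0.5788 0.2105 0.1423] ang -11.774193753569406 r 0.055190705999727155 F [-5.0255  0.4333  5.0334] M [ 0.0784  0.4905 -0.0186] tilt [-0.5809 -0.0504  0.    ] w 0.01833299532997369 q6 0.11554473547709244
0 [ 0.002  0.    -0.   ]
n 2905 z 0.12226187307035011 phase deg mod120 108.3951594631664
   0   0   0  11 415 366  14   0   0   0   0   0   0   0   0  16 391 536]
spoke 348.3951594631664 947 line 348.3866998628079 meanang 351.11102677723846
spoke 108.3951594631664 1152 line 108.94150895938212 meanang 105.31500311804524
spoke 228.3951594631664 806 line 228.4941345344559 meanang 229.47106091650625
```

View pics/top_end.png

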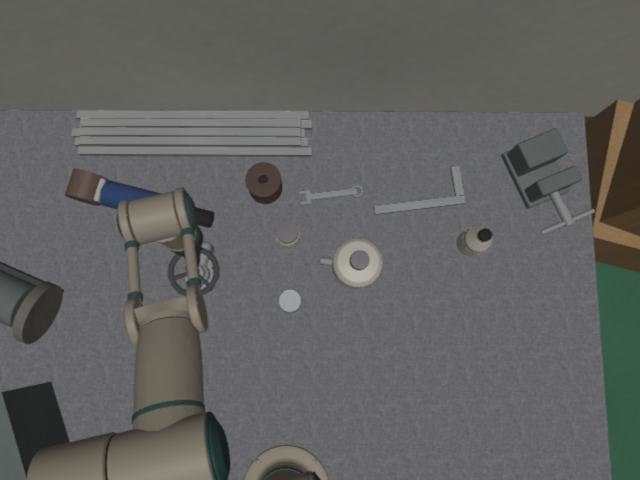

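View pics/w8.png

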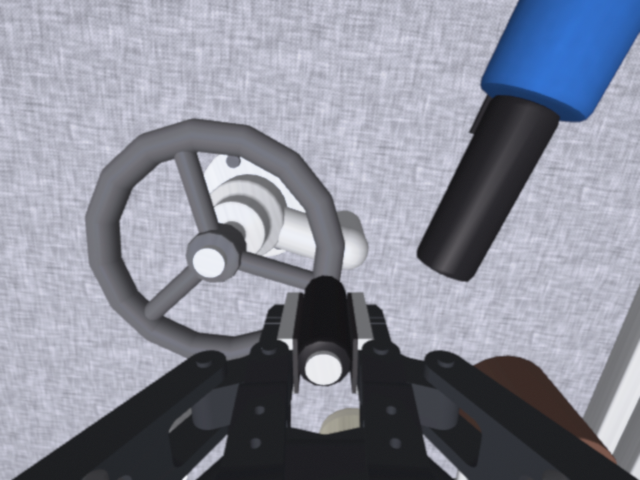

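The wrist view matches the one at shut: hub at (210,262), handle top at (323,367). In the top view every bystander is where it started. I'm handing it in.

```bash
python3 -c "
from rig import *
print(sign_off())"
```

```text
the job is handed in; nothing more can be done
None
```

The job is done and handed in after about 18 s of the 72 s. The vent cap is unscrewed to its stop, and the valve was shut and then backed off two turns. The arm is still gripping the handle and holding the wheel there.

- **Vent cap:** I turned it anticlockwise until the moment jumped to about 1.6 N m and the jaws began to slip, which marks the stop. The ridge on the cap shows it turned about 74°, which fits a start near 0.1 rad.
- **Shutting the valve:** The wheel met its stop after about 119° clockwise, at about 25 N. I then pressed lightly and recorded the spoke angle as the reference for shut.
- **Backing off two turns:** I counted about 721° anticlockwise from the gripper position. By the spokes, the wheel ended about 0.65° past two turns (108.4° against 107.75° at shut), which is near the measurement noise, so I left it.
- **Final checks:** The grip holds at 18.3 mm opening with about 7 N on the tool. The last top view shows the bystanders where they started, though the arm partly hides the grinder handle.
- **Slips:** One move call was malformed and refused whole, so nothing moved. Some early moves ran up to about 15 mm off and were corrected before gripping.

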